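Feel the water-meter well, then seat the new insert

ROBOT

A 6-joint arm with a two-finger parallel gripper is mounted at the origin on the work surface. World frame = base frame: x ahead of the robot, y to its left, z up, the work surface at z = 0. Lengths are in mm, angles in rad, forces in N, time in s.
With the tool pointing down it reaches from about 400 to 925 mm from the base axis. Payload 12.5 kg.
Tool frame: the origin (TCP) lies midway between the tips of the shut fingers; the grasp point (between the pads) lies 19 mm behind it (env.tcp_to_grasp is the distance from the TCP to the grasp point, in mm); z points along the fingers, y is the line along which they close (so a half turn about z gives the same grasp; the last joint's range is limited). The gripper opens to 95 mm and grips with 3 to 60 N. Pads are 20 mm wide; open, the fingers measure 119 mm over their backs; the gripper's body (75 mm by 180 mm) begins 59 mm behind the grasp point.
Start: joints at [-1.368, 0.491, 1.559, -0, 1.092, -0.106], TCP at [189.97, -595.448, 214.661] pointing down, gripper open.
Joint ranges: [-3.1, 3.1], [-0.84, 2.19], [0.05, 2.79], [-1.13, 4.28], [0.06, 2.93], [-2.69, 2.69]. Speed limits (rad/s): [2.22, 2.22, 2.79, 3.14, 3.14, 3.14].

INTERFACE

Orientations are given as [roll, pitch, yaw] about the fixed x, y, z axes, in that order (R = Rz(yaw) Ry(pitch) Rx(roll)).
In Python, from cell import env gives the robot as it stands. The module is installed in compiled form; this text tells all that it offers.
- The arm moves only by the tool step_arm, never from a script. Its argument "plan" is a list that holds one entry, the list of rows, each a list of 5 numbers: the shift along the tool's x, y, z in mm, then the turn about the tool's z in degrees, then the opening, from -1 (shut) to 1 (fully open). A call has 1 to 8 rows; each row is the pose to reach, as a shift and turn from the pose commanded when the call began, along the tool's axes at that moment; what a row does not reach only later rows make up. A row lasts 1/12 s, in which the tool goes at most 41.7 mm and 7.16 degrees, less where a joint would pass 70% of its speed; a pose out of reach is approached as far as the arm can. A call with a gripper value outside its range is refused whole. The fingers move at their own pace and stop on an object; the grip force is fixed at half the most. Time passes only in rows, so rows that repeat a pose let the fingers close. It gives the time, the measured TCP pose, the force, the opening and the grip force at its end, in the units of the state.
- env.state(): the state, without advancing time (a new reading comes with each control period).
- env.read_camera(name): name is "side" or "top"; returns the picture (384x512x3 uint8, blue, green, red); there is no depth.
- env.get_calibration(name): a dict with "K" (3x3 intrinsics, pixels), "D" ([k1, k2, p1, p2, k3] as OpenCV has them; the pictures are not rectified), "extrinsics" (4x4, takes a point from world to camera coordinates). Camera axes: x right, y up, looking along -z (the intrinsics and any distortion apply to the point x, -y, -z); pixel columns grow to the right and rows downward; lengths in mm; the calibration is good to about 2 mm. A picture is of the moment at which its call begins. get_calibration takes no time and is no camera call.
- env.job_done(): hands the job in; it is judged then, once.
The state is a dict: "t": time; "joints": joint angles; "qvel": joint speeds; "tau": joint torques, N m; "eef_pos": TCP position; "tcp_rot": TCP orientation; "ft_force": force on the tool from outside, world axes, zero at the start; "moment": the same for the moment, N m; "opening": opening from 0.0 (shut) to 1.0 (fully open); "grip_force": force on a finger pad.
Only numpy, scipy, OpenCV 4.12 (cv2) and the standard library are available. Lean on these libraries where they do the work, as an engineer would, in place of code of your own. Each camera call takes 0.05 s, during which the arm holds its last target. There are 200 camera calls.

TASK

One of the two blue water-meter bodies still has an old yellowed cream disc in the bottom of its well, the other is bare. Before picking up the new insert, feel with the fingertips, without pressing hard, right down onto the bare floor of the empty well. Then take the new white insert with the blue hub and lower it into that empty well, holding it until it is down, so that it stands upright on the floor.

Things in the scene. Friction and masses are not known exactly. Their poses are not given: they have to be found in the camera images.
- insert: the new insert, loose, upright on the bench: white round base 64 mm across, 20 mm tall, on it a blue round hub 28 mm across rising to 64 mm above the underside (grip the hub near its top, from above). About 0.1 kg. Origin: centre of the underside; z up. A worn insert of the same shape (yellowed cream, black hub) and a brass ring 72 mm across stand near by
- floor_a: well floor of one of two alike fixed water-meter bodies (blue, brass ring round the mouth). Origin: centre of the floor's upper face, 40 mm above the bench; z up, y along the pipe stubs. Well: 84 mm wide, 32 mm deep from rim to rigid floor, open above. Body 104 mm wide; stubs 184 mm overall along y, no higher than the floor. The bare floor is blue; it may be covered by the old disc (see floor_b)
- floor_b: well floor of the other meter body; same sizes and origin as floor_a. One of the two wells, it varies which, holds the old loose yellowed cream disc, 72 mm across and 16 mm thick, covering the floor: there a fingertip stops 16 mm above this origin, in the empty well at it
Not all that is in view belongs to the job. Of the things like the insert, leave any that is orange; of the rest the smaller one is meant.

How it is judged (in metres and radians):
On the way, in this order (a step that is already met when the one before it is completed fails the run):
1. a fingertip touches the bare well floor of the empty meter while the new insert still stands where it was (within 30 mm) ((contact force between the fingers and floor_a above 0.5 N or contact force between the fingers and floor_b above 0.5 N) and distance of insert from where it was at the start of the episode below 0.03 m), for 0.05 s.
2. the new insert, still held by the fingers, is in the empty well with its underside less than 12 mm above the floor ((((horizontal distance between insert and floor_a below 0.015 m and z of insert in the frame of floor_a between -0.006 and 0.012 m) and contact force between the fingers and insert above 0.3 N) or ((horizontal distance between insert and floor_b below 0.015 m and z of insert in the frame of floor_b between -0.006 and 0.012 m) and contact force between the fingers and insert above 0.3 N))), for 0.05 s.
At the end, for the whole second after the job is handed in: the new insert stands on the bare floor of the empty well: underside within 6 mm of the floor, centre within 15 mm of the well's, upright within 0.17 rad, at rest (((horizontal distance between insert and floor_a below 0.015 m and z of insert in the frame of floor_a between -0.006 and 0.006 m) or (horizontal distance between insert and floor_b below 0.015 m and z of insert in the frame of floor_b between -0.006 and 0.006 m)) and angle between insert's own z axis and vertical below 0.17 rad and linear speed of insert below 0.02 m/s); the robot touches nothing.
It fails at once if the fingers press on a well floor with more than 60 N (contact force between the fingers and floor_a above 60 N or contact force between the fingers and floor_b above 60 N).
It also fails if it takes over 64 s, if anything falls off the work surface, if the arm or the gripper's body presses on something with over 40 N, if the wrist force passes 120 N, or if a joint passes its speed limit or range.

## Working session

There is one attempt and no reset: what is moved stays moved. The work goes in short steps, Python scripts to look and compute and a tool call to move; the robot and the scene stay as the last step left them, time stands still between calls to the robot, and variables do not carry over. Pictures are saved under pics/ and viewed, at most 10 in all, crops included, and the job is handed in when it is done.

Besides the shell and the picture viewer there is one more tool, called after "Call:" in YAML: its name, and indented under it one key for each argument. step_arm: Moves the arm, as the interface text tells. Its arguments: {"type":"object","properties":{"plan":{"type":"array"}},"required":["plan"]}

```bash
mkdir -p pics; cat > h.py <<'E'
import numpy as np, cv2
from cell import env
def ray(n,px):
    c=env.get_calibration(n);K=np.array(c["K"],float);D=np.array(c["D"],float);T=np.array(c["extrinsics"],float)
    u=cv2.undistortPoints(np.array([[px]],float),K,D)[0,0]
    d=T[:3,:3].T@np.array([u[0],-u[1],-1.0]); o=-T[:3,:3].T@T[:3,3]
    return o,d
def onz(n,px,z):
    o,d=ray(n,px); return o+d*(z-o[2])/d[2]
E
python3 - <<'E'
from h import *
for n in("top","side"):
    im=env.read_camera(n); cv2.imwrite(f"pics/{n}0.png",im); print(n,ray(n,(256,192))[0])
s=env.state();print(s["t"],s["eef_pos"],s["tcp_rot"],s["opening"])
E
```

```text
top [388.95714067  -9.03101097 896.68026524]
side [164.87318197 578.26991235 632.20362976]
0.1 [ 189.91180875 -595.2164649   214.1361197 ] [-3.14059831e+00 -1.07722593e-04  3.08766059e-01] 0.999658729003103
```

View pics/top0.png

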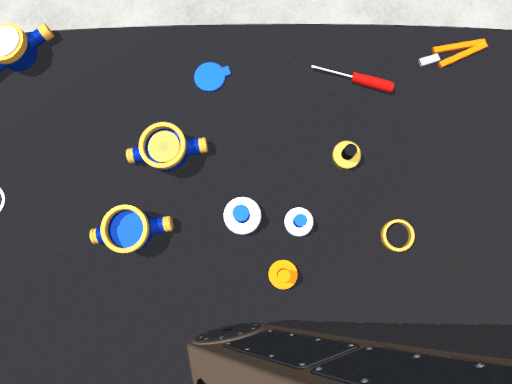

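View pics/side0.png

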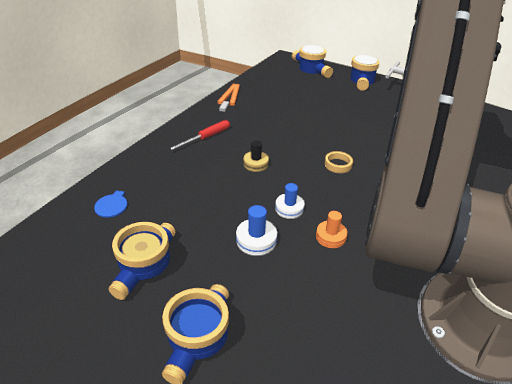

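Top view: the candidates are a large white/blue one at (242,215), a small white/blue one at (299,222), an orange one at (283,275) and a worn cream/black one at (347,153). I choose the small white one at (299,222). The empty well, with a blue floor, is at (127,229); the well at (163,146) holds the cream disc. The side view agrees, with the insert at (290,200) and the empty well at (197,318).

```bash
python3 - <<'E'
from h import *
def ell(n,im,c,r,lo,hi,z):
    hsv=cv2.cvtColor(im,cv2.COLOR_BGR2HSV); m=cv2.inRange(hsv,lo,hi)
    k=np.zeros_like(m);cv2.circle(k,c,r,255,-1);m&=k
    cs=max(cv2.findContours(m,cv2.RETR_EXTERNAL,cv2.CHAIN_APPROX_NONE)[0],key=cv2.contourArea)
    if len(cs)<5:return print("none")
    e=cv2.fitEllipse(cv2.convexHull(cs)); p=onz(n,e[0],z)
    a=np.radians(e[2]);rad=[np.linalg.norm(onz(n,np.array(e[0])+v,z)-p)*2 for v in (e[1][0]/2*np.array([np.cos(a),np.sin(a)]),e[1][1]/2*np.array([-np.sin(a),np.cos(a)]))]
    print(n,np.round(e[0],1),p.round(1),"diam",np.round(rad,1))
W=((0,0,170),(179,60,255)); B=((100,150,120),(125,255,255)); Y=((15,80,120),(35,255,255))
t=cv2.imread("pics/top0.png");s=cv2.imread("pics/side0.png")
for n,im,c,r in(("top",t,(299,222),20),("side",s,(290,205),18)): ell(n,im,c,r,*W,14)
for n,im,c in(("top",t,(300,220)),("side",s,(291,187))): ell(n,im,c,12,*B,64 if n=="top" else 50)
for n,im,c,r in(("top",t,(242,216),25),("side",s,(257,235),24)): ell(n,im,c,r,*W,14)
for n,im,c,r in(("top",t,(125,229),27),("side",s,(197,318),36)): ell(n,im,c,r,*Y,72)
for p in ((94,236),(169,224)): print(onz("top",p,25).round(1))
for p in((283,275),(347,155),(398,235)): print(onz("top",p,20).round(1))
cr=t[165:300,70:330]; cv2.imwrite("pics/crop.png",cv2.resize(cr,None,fx=3,fy=3,interpolation=cv2.INTER_CUBIC))
E
```

```text
top [298.2 221.3] [455.5 -87.9  14. ] diam [64.4 65.8]
side [289.1 205.2] [451.3 -84.2  14. ] diam [82.3 66.5]
top [299.7 220.3] [453.8 -86.7  64. ] diam [24.3 27.1]
side [290.5 190.8] [453.9 -90.5  50. ] diam [30.6 59.1]
top [241.7 215. ] [469.1  39.1  14. ] diam [85. 86.]
side [256.1 233.9] [468.   33.6  14. ] diam [90.  84.8]
top [124.1 228.4] [433.8 287.1  72. ] diam [106.2 105.2]
side [196.1 316.4] [426.5 292.1  72. ] diam [107.5 107.8]
[418.2 373.8  25. ]
[447.  201.3  25. ]
[336.8 -53.2  20. ]
[ 606.7 -200.5   20. ]
[ 424.7 -310.    20. ]
```

View pics/crop.png

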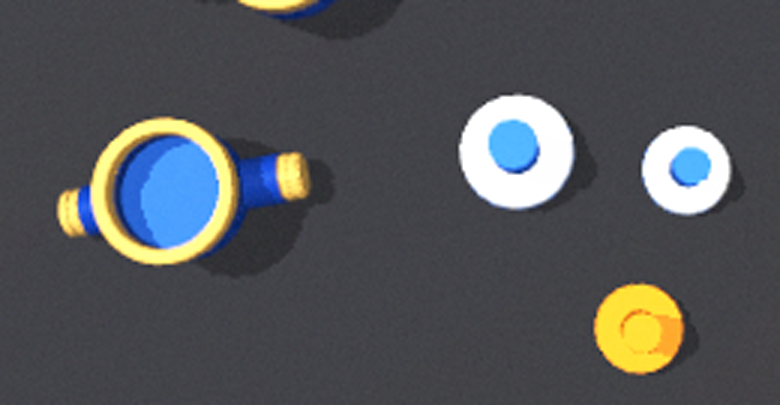

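The crop confirms it: the small white insert is 64 mm across, at about (454,-87). The empty blue well is at about (432,288). Next I move towards the well with the fingers shut, staying high.

Call:
step_arm:
  plan:
    - [[381, -241, 0, 0, -1], [381, -241, 0, 0, -1], [381, -241, 0, 0, -1], [381, -241, 0, 0, -1], [381, -241, 0, 0, -1], [381, -241, 0, 0, -1], [381, -241, 0, 0, -1], [381, -241, 0, 0, -1]]

```text
t: 0.77
eef_pos: [405.0, -338.2, 214.5]
tcp_rot: [-3.141, 0.0, 0.309]
ft_force: [1.4, -1.3, 0.5]
opening: 0.497
grip_force: 0.0
```

Call:
step_arm:
  plan:
    - [[181, -255, 0, 0, -1], [181, -255, 0, 0, -1], [181, -255, 0, 0, -1], [181, -255, 0, 0, -1], [181, -255, 0, 0, -1], [181, -255, 0, 0, -1], [181, -255, 0, 0, -1], [181, -255, 0, 0, -1]]

```text
t: 1.43
eef_pos: [499.6, -38.5, 214.6]
tcp_rot: [-3.141, -0.0, 0.311]
ft_force: [0.7, -0.2, 0.5]
opening: 0.011
grip_force: 0.0
```

Call:
step_arm:
  plan:
    - [[34, -331, 0, 0, -1], [34, -331, 0, 0, -1], [34, -331, 0, 0, -1], [34, -331, 0, 0, -1], [34, -331, 0, 0, -1], [34, -331, 0, 0, -1], [34, -331, 0, 0, -1], [34, -331, 0, 0, -1]]

```text
t: 2.1
eef_pos: [429.9, 285.5, 214.5]
tcp_rot: [3.141, 0.0, 0.309]
ft_force: [1.8, -0.3, -0.5]
opening: 0.004
grip_force: 0.0
```

Call:
step_arm:
  plan:
    - [[0, 0, 40, 0, -1], [0, 0, 80, 0, -1], [0, 0, 110, 0, -1], [0, 0, 120, 0, -1], [0, 0, 120, 0, -1], [0, 0, 120, 0, -1]]

```text
t: 2.6
eef_pos: [431.4, 283.6, 95.2]
tcp_rot: [3.142, -0.0, 0.308]
ft_force: [0.8, -0.6, 0.2]
opening: 0.008
grip_force: 0.0
```

```bash
python3 - <<'E'
from h import *
a=env.read_camera("top");b=env.read_camera("side")
print(env.state()["eef_pos"])
f=lambda i,x,y:cv2.resize(i[y:y+130,x:x+130],(390,390))
cv2.imwrite("pics/p1.png",np.hstack([f(a,60,165),f(b,130,250)]))
E
```

```text
[431.86703496 283.77914461  96.26137558]
```

View pics/p1.png

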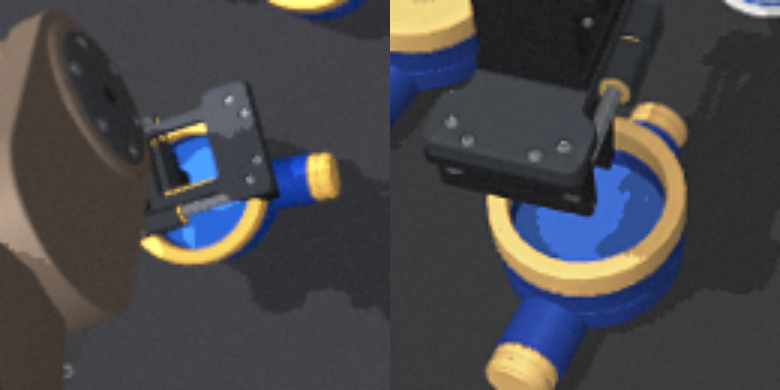

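The fingers are shut and stand over the blue well, with the rim clear all round (crop right, about (588,200)). I lower gently.

Call:
step_arm:
  plan:
    - [[3, -3, 20, 0, -1], [3, -3, 35, 0, -1], [3, -3, 44, 0, -1], [3, -3, 48, 0, -1], [3, -3, 49, 0, -1], [3, -3, 50, 0, -1], [3, -3, 50, 0, -1]]

```text
t: 3.28
eef_pos: [433.2, 287.4, 45.3]
tcp_rot: [-3.142, -0.001, 0.309]
ft_force: [0.1, -0.5, -1.0]
opening: 0.006
grip_force: 0.0
```

Call:
step_arm:
  plan:
    - [[0, 0, 1, 0, -1], [0, 0, 2, 0, -1], [0, 0, 3, 0, -1], [0, 0, 4, 0, -1], [0, 0, 4, 0, -1]]

```text
t: 3.7
eef_pos: [432.8, 287.3, 40.5]
tcp_rot: [3.141, 0.0, 0.309]
ft_force: [-1.0, 0.0, 0.1]
opening: 0.007
grip_force: 0.0
```

Call:
step_arm:
  plan:
    - [[0, 0, 0.5, 0, -1], [0, 0, 1, 0, -1], [0, 0, 1, 0, -1], [0, 0, 1, 0, -1]]

```text
t: 4.03
eef_pos: [432.9, 287.3, 40.3]
tcp_rot: [3.142, -0.0, 0.309]
ft_force: [-1.9, -1.5, 10.8]
opening: 0.004
grip_force: 5.4
```

The floor contact reads 11 N at z = 40, so this is the bare floor. I hold briefly, then lift.

Call:
step_arm:
  plan:
    - [[0, 0, 0, 0, -1], [0, 0, 0, 0, -1], [0, 0, -20, 0, -1], [0, 0, -60, 0, -1], [0, 0, -100, 0, 0], [0, 0, -140, 0, 0.2], [0, 0, -160, 0, 0.2], [0, 0, -160, 0, 0.2]]

```text
t: 4.7
eef_pos: [434.3, 288.1, 204.2]
tcp_rot: [-3.141, -0.008, 0.309]
ft_force: [0.3, 0.2, 0.3]
opening: 0.226
grip_force: 0.0
```

Call:
step_arm:
  plan:
    - [[-95, 364, 0, 0, 0.6], [-95, 364, 0, 0, 0.6], [-95, 364, 0, 0, 0.6], [-95, 364, 0, 0, 0.6], [-95, 364, 0, 0, 0.6], [-95, 364, 0, 0, 0.6], [-95, 364, 0, 0, 0.6], [-95, 364, 0, 0, 0.6]]

```text
t: 5.37
eef_pos: [450.0, -47.4, 199.0]
tcp_rot: [-3.141, 0.001, 0.309]
ft_force: [0.4, 0.1, -0.5]
opening: 0.774
grip_force: 0.0
```

Call:
step_arm:
  plan:
    - [[-9, 40, 0, 0, 0.6], [-9, 40, 40, 0, 0.6], [-9, 40, 80, 0, 0.6], [-9, 40, 90, 0, 0.6], [-9, 40, 90, 0, 0.6], [-9, 40, 90, 0, 0.6]]

```text
t: 5.87
eef_pos: [454.0, -86.3, 109.1]
tcp_rot: [-3.14, 0.002, 0.309]
ft_force: [0.2, 0.7, 0.1]
opening: 0.803
grip_force: 0.0
```

```bash
python3 - <<'E'
from h import *
a=env.read_camera("top");b=env.read_camera("side")
print(env.state()["eef_pos"])
f=lambda i,x,y:cv2.resize(i[y:y+130,x:x+130],(390,390))
cv2.imwrite("pics/p2.png",np.hstack([f(a,235,155),f(b,225,110)]))
E
```

```text
[454.79412909 -86.36150337 110.41259785]
```

View pics/p2.png

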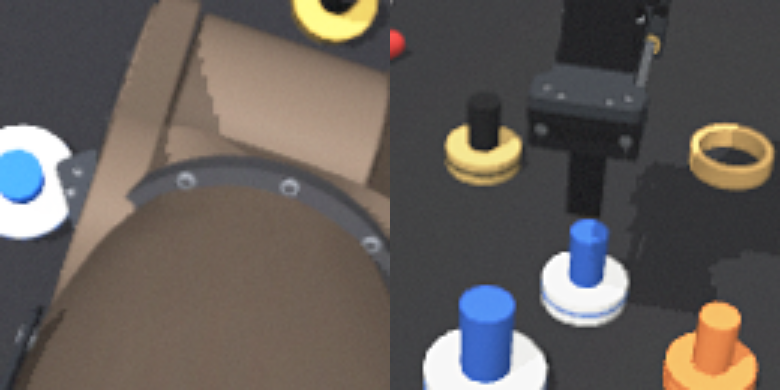

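The finger and the small hub line up in the side view (hub at crop (588,235), finger just above it). I lower and grip.

Call:
step_arm:
  plan:
    - [[0, 0, 35, 0, 0.6], [0, 0, 60, 0, 0.6], [0, 0, 72, 0, 0.6], [0, 0, 75, 0, 0.6], [0, 0, 75, 0, 0.6]]

```text
t: 6.38
eef_pos: [454.6, -86.3, 35.0]
tcp_rot: [3.141, -0.0, 0.309]
ft_force: [-1.2, 0.9, -0.1]
opening: 0.802
grip_force: 0.0
```

Call:
step_arm:
  plan:
    - [[0, 0, 0, 0, -1], [0, 0, 0, 0, -1], [0, 0, 0, 0, -1], [0, 0, 0, 0, -1], [0, 0, 0, 0, -1], [0, 0, 0, 0, -1], [0, 0, 0, 0, -1], [0, 0, 0, 0, -1]]

```text
t: 7.05
eef_pos: [454.3, -86.4, 34.7]
tcp_rot: [3.141, -0.0, 0.309]
ft_force: [0.6, -0.0, 0.3]
opening: 0.299
grip_force: 0.4
```

Call:
step_arm:
  plan:
    - [[0, 0, 0, 0, -1], [0, 0, 0, 0, -1], [0, 0, 0, 0, -1]]

```text
t: 7.3
eef_pos: [454.3, -86.4, 34.6]
tcp_rot: [3.141, -0.0, 0.309]
ft_force: [0.6, -0.7, 1.5]
opening: 0.292
grip_force: 30.0
```

Call:
step_arm:
  plan:
    - [[0, 0, -10, 0, -1], [0, 0, -40, 0, -1], [0, 0, -80, 0, -1], [0, 0, -110, 0, -1], [0, 0, -125, 0, -1], [0, 0, -125, 0, -1], [0, 0, -125, 0, -1]]

```text
t: 7.88
eef_pos: [454.3, -86.4, 159.8]
tcp_rot: [3.141, -0.001, 0.309]
ft_force: [-0.4, -0.3, -1.4]
opening: 0.289
grip_force: 30.0
```

```bash
python3 - <<'E'
from h import *
b=env.read_camera("side")
s=env.state();print(s["eef_pos"],s["opening"],s["grip_force"])
cv2.imwrite("pics/p3.png",cv2.resize(b[60:260,180:400],None,fx=2.5,fy=2.5))
E
```

```text
[453.88359782 -86.23136419 158.95316751] 0.29054983898463116 29.99978542327881
```

View pics/p3.png

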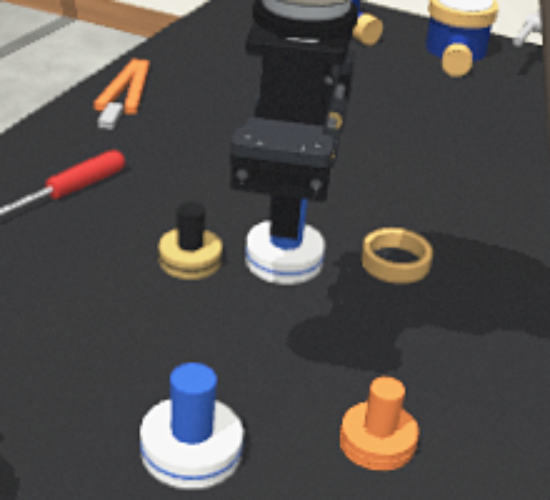

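The insert is held upright (white base at crop (285,248)). I carry it to the well.

Call:
step_arm:
  plan:
    - [[15, -60, 0, 0, -1], [26, -100, 0, 0, -1], [36, -140, 0, 0, -1], [46, -180, 0, 0, -1], [56, -220, 0, 0, -1], [66, -260, 0, 0, -1], [76, -300, 0, 0, -1], [84, -330, 0, 0, -1]]

```text
t: 8.6
eef_pos: [433.1, 248.2, 157.8]
tcp_rot: [3.141, 0.003, 0.309]
ft_force: [1.5, -0.4, -0.7]
opening: 0.289
grip_force: 30.0
```

Call:
step_arm:
  plan:
    - [[5, -22, 0, 0, -1], [8, -34, 0, 0, -1], [8, -34, 0, 0, -1], [8, -34, 25, 0, -1], [8, -34, 35, 0, -1], [8, -34, 35, 0, -1], [8, -34, 35, 0, -1]]

```text
t: 9.18
eef_pos: [431.7, 280.0, 124.1]
tcp_rot: [3.141, 0.002, 0.307]
ft_force: [0.7, -0.1, -1.0]
opening: 0.291
grip_force: 30.0
```

```bash
python3 - <<'E'
from h import *
a=env.read_camera("top");b=env.read_camera("side")
s=env.state();print(s["eef_pos"],s["opening"],s["grip_force"])
f=lambda i,x,y:cv2.resize(i[y:y+130,x:x+130],(390,390))
cv2.imwrite("pics/p4.png",np.hstack([f(a,60,165),f(b,130,250)]))
E
```

```text
[432.16190578 280.60797275 125.11007519] 0.2866055282423334 29.99995708465576
```

View pics/p4.png

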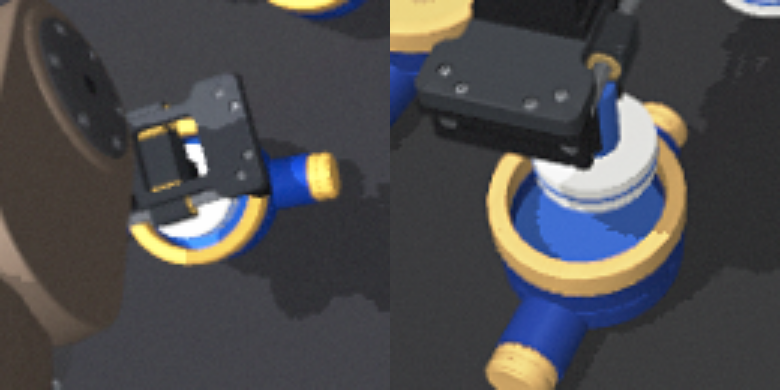

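```bash
python3 - <<'E'
from h import *
c=env.get_calibration("side");K=np.array(c["K"],float);D=np.array(c["D"],float);T=np.array(c["extrinsics"],float)
def proj(P):
    q=(T[:3,:3]@np.array(P,float).T).T+T[:3,3]; q=q*[1,-1,-1]
    return cv2.projectPoints(q,np.zeros(3),np.zeros(3),K,D)[0][:,0]
t=np.linspace(0,2*np.pi,200)
circ=lambda x,y,z,r:np.c_[x+r*np.cos(t),y+r*np.sin(t),t*0+z]
P=proj(np.vstack([circ(432.1,280.5,90.5,32),circ(432.1,280.5,110.5,32)]))
b=env.read_camera("side");h=cv2.cvtColor(b,cv2.COLOR_BGR2HSV);m=cv2.inRange(h,(0,0,130),(179,70,255))
k=np.zeros_like(m);k[270:330,170:235]=255;m&=k
ys,xs=np.nonzero(m);print("pred base x,y max",P.max(0),"min x",P.min(0),"seen",xs.max()+1,ys.max()+1,xs.min())
for x,y in((433.8,287.1),(426.5,292.1)):
    P=proj(circ(x,y,72,52));print("ring pred",P.min(0),P.max(0))
h=cv2.inRange(h,(15,80,120),(35,255,255));k[:]=0;cv2.circle(k,(197,318),36,255,-1);ys,xs=np.nonzero(h&k);print("ring seen",xs.min(),ys.min(),xs.max()+1,ys.max()+1)
E
```

```text
pred base x,y max [217.34033877 320.10111268] min x [174.6807264  278.40995848] seen 222 328 171
ring pred [161.17623944 285.97896181] [227.26048203 341.0478292 ]
ring pred [162.75549289 289.87941007] [229.41731725 345.85971299]
ring seen 162 289 229 349
```

Call:
step_arm:
  plan:
    - [[2, -8, 0, 0, -1], [2, -8, 0, 0, -1], [2, -8, 6, 0, -1], [2, -8, 12, 0, -1], [2, -8, 18, 0, -1], [2, -8, 24, 0, -1], [2, -8, 30, 0, -1], [2, -8, 30, 0, -1]]

```text
t: 10.0
eef_pos: [430.7, 289.1, 93.2]
tcp_rot: [3.141, 0.002, 0.309]
ft_force: [-0.4, -0.6, -0.7]
opening: 0.287
grip_force: 30.0
```

Call:
step_arm:
  plan:
    - [[0, 0, 5, 0, -1], [0, 0, 10, 0, -1], [0, 0, 14, 0, -1], [0, 0, 16, 0, -1], [0, 0, 17, 0, -1], [0, 0, 17, 0, -1]]

```text
t: 10.5
eef_pos: [431.1, 289.4, 77.4]
tcp_rot: [3.141, 0.0, 0.309]
ft_force: [0.3, -0.1, -1.1]
opening: 0.286
grip_force: 30.0
```

Call:
step_arm:
  plan:
    - [[0, 0, 0.5, 0, -1], [0, 0, 1, 0, -1], [0, 0, 1.5, 0, -1], [0, 0, 2, 0, -1], [0, 0, 2, 0, -1]]

```text
t: 10.92
eef_pos: [431.2, 289.4, 75.6]
tcp_rot: [3.142, -0.0, 0.309]
ft_force: [0.8, 0.2, -0.9]
opening: 0.29
grip_force: 30.0
```

Call:
step_arm:
  plan:
    - [[0, 0, 0.5, 0, -1], [0, 0, 1, 0, -1], [0, 0, 1, 0, -1]]

```text
t: 11.17
eef_pos: [431.2, 289.4, 74.7]
tcp_rot: [3.142, -0.0, 0.309]
ft_force: [0.1, -0.2, 0.4]
opening: 0.289
grip_force: 30.0
```

Call:
step_arm:
  plan:
    - [[0, 0, 0.5, 0, -1], [0, 0, 0.5, 0, -1], [0, 0, 0, 0, 0], [0, 0, 0, 0, 0.1], [0, 0, 0, 0, 0.1], [0, 0, 0, 0, 0.1], [0, 0, 0, 0, 0.1], [0, 0, 0, 0, 0.1]]

```text
t: 11.83
eef_pos: [431.2, 289.4, 74.5]
tcp_rot: [3.141, 0.0, 0.309]
ft_force: [0.6, -0.1, -0.5]
opening: 0.548
grip_force: 0.0
```

Call:
step_arm:
  plan:
    - [[0, 0, -10, 0, 0.1], [0, 0, -40, 0, 0.1], [0, 0, -80, 0, 0.1], [0, 0, -120, 0, 0.1], [0, 90, -130, 0, 0.1], [0, 130, -130, 0, 0.1], [0, 170, -130, 0, 0.1], [0, 170, -130, 0, 0.1]]

```text
t: 12.5
eef_pos: [481.8, 129.5, 205.8]
tcp_rot: [3.141, -0.002, 0.31]
ft_force: [1.0, 1.2, -1.0]
opening: 0.549
grip_force: 0.0
```

```bash
python3 - <<'E'
from h import *
a=env.read_camera("top");b=env.read_camera("side")
s=env.state();print(s["t"],s["eef_pos"],s["opening"],s["ft_force"])
f=lambda i,x,y:cv2.resize(i[y:y+130,x:x+130],(390,390))
cv2.imwrite("pics/p5.png",np.hstack([f(a,60,165),f(b,130,250)]))
E
```

```text
12.6 [483.19753788 126.62263533 205.53989649] 0.5494747897590874 [-0.30847468  0.81229562  0.01726218]
```

View pics/p5.png

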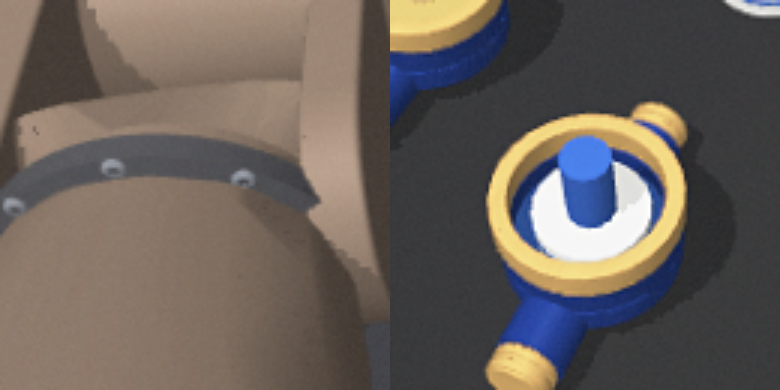

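The insert stands upright inside the empty well, roughly centred with the base on the floor (crop (590,210)). The gripper is clear, so I hand the job in.

```bash
python3 -c "
from cell import env
print(env.job_done())"
```

```text
the job is handed in; nothing more can be done
None
```

The fingertips touched the bare floor of the empty well with about 11 N, then the small white insert was lowered in while held, released standing upright, and the job was handed in at about 12.6 s; no verdict came back.

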